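# Hold a freshly glued notebook into the corner of the gluing jig

### The arm

A 6-joint arm with a two-finger parallel gripper is mounted at the origin on the work surface. World frame = base frame: x ahead of the robot, y to its left, z up, the work surface at z = 0. Lengths are in m, angles in rad, forces in N, time in s.
With the tool pointing down it reaches from about 0.25 to 0.725 m from the base axis. Payload 4 kg.
Tool frame: the origin (TCP) lies midway between the tips of the shut fingers; the grasp point (between the pads) lies 19 mm behind it; z points along the fingers, y is the line along which they close (so a half turn about z gives the same grasp; the last joint's range is limited). The gripper opens to 85 mm and grips with 20 to 120 N. Pads are 22 mm wide; open, the fingers measure 114 mm over their backs; the gripper's body (76 mm by 85 mm) begins 54 mm behind the grasp point. The pads swing forward as they close: fully open they stand 13 mm farther back than shut.
Start: joints at [-1.184, 0.241, 0.005, 1.335, 0, 1.571], TCP at [0.189, -0.463, 0.231] pointing down, gripper open.
Joint ranges: [-2.72, 2.72], [-1.05, 1.87], [-1.09, 1.28], [-1.99, 2.15], [-1.42, 1.44], [-3.14, 3.14]. Speed limits (rad/s): [2.79, 2.79, 3.14, 3.14, 3.14, 3.14].

### API

Orientations are given as a unit quaternion [x, y, z, w].
In Python, from workcell import get_obs, camera, job_done, silhouettes gives the robot as it stands. The module is installed in compiled form; this text tells all that it offers.
- The arm moves only by the tool drive_tool, never from a script. Its argument "increments" is a list of rows, each a list of 3 entries, a list of its own where there are three numbers: the shift along the world's x, y, z in mm, then the turn, a rotation vector about the world's x, y, z in degrees, then the opening, from 0 (shut) to 1 (fully open). A call has 1 to 8 rows; each row shifts and turns the commanded pose from where the row before left it; what a row does not reach is not made up. A row lasts 1/12 s, in which the tool goes at most 41.7 mm and 7.16 degrees, less where a joint would pass 70% of its speed; a pose out of reach is approached as far as the arm can. A call is refused whole if a number of a shift passes 41.7 or a number of a turn 7.16, either way. A call with a gripper value outside its range is refused whole. The fingers move at their own pace and stop on an object; the grip force is fixed at half the most. Time passes only in rows, so rows that do not move let the fingers close. It gives the time, the measured TCP pose, the force, the opening and the grip force at its end, in the units of the state.
- get_obs(): the state, without advancing time (a new reading comes with each control period).
- camera(name): name is "scene" or "top"; returns a dict with "image" (384x512x3 uint8, red, green, blue), "K" (3x3 intrinsics, pixels), "view" (4x4, takes a point from world to camera coordinates). Camera axes: x right, y down, z forward; pixel columns grow to the right and rows downward; lengths in m; the calibration is good to about 2 mm. A picture is of the moment at which its call begins. There is no depth.
- job_done(): hands the job in; it is judged then, once.
Trained networks look in a picture, given as the dict that the camera call returned (one of the last four; its "shot" number tells which), for a name from the list of things; names that differ only in an ending like _2 or _b are one class to them, and where a whole thing is asked for, a point or a joint stands for the part that bears it (a point fixed in the world has none). Each returns a list of dicts, best first, with "conf" (0 to 1); they miss things now and then, are a little off and sometimes report something else, mostly with a low value. They report only what shows in the picture. A call takes as long as a camera call. They do not tell look-alikes from the thing itself.
- silhouettes(query, picture): "region" (384x512 bool, what is visible of it) and "bbox" ([left, top, right, bottom] in pixels, round what is visible of it).
The state is a dict: "clock": time; "joint_pos": joint angles; "joint_vel": joint speeds; "tau": joint torques, N m; "eef_pos": TCP position; "tool_rot": TCP orientation; "ft_force": force on the tool from outside, world axes, zero at the start; "ft_torque": the same for the moment, N m; "grip_width": finger opening in m; "grasp_force": force on a finger pad.
Only numpy, scipy, OpenCV 4.12 (cv2) and the standard library are available. Lean on these libraries where they do the work, as an engineer would, in place of code of your own. Each camera call takes 0.05 s, during which the arm holds its last target. There are 200 camera calls.

### The job

The small thick notebook has just had its spine glued: pick it up with a gentle grip, lay it flat on the board of the gluing jig with its spine towards the long fence and one end against the short stop block, then slide it home so the spine is tight on the fence. Finish while holding it there with one slanting push of the fingers that presses the notebook firmly against the fence and down onto the board at the same time (about 10 newtons each way is right); do not let go or back off at the end. Never put more than 40 newtons on the notebook with the fingers, and leave everything else on the table where it is.

Things in the scene. Friction and masses are not known exactly. Their poses are not given: they have to be found in the camera images.
- book: The small thick notebook: closed, stiff, grey cover, 0.16 to 0.25 kg; x 66 mm (fore-edge to spine), y 104 mm (length), z 34 mm (thickness). Origin: centre of its underside. Its flat closed spine is the +x side, marked on top by a dark groove 7 mm from it; the 3 mm cover boards project 3 mm past the pages on the other sides. Starts flat, left or right, turned up to 65 deg from the robot's x
- spine (a point): middle of the spine's outer face: 33 mm along the book's +x from its origin, 17 mm up
- head (a point): middle of the end face of the book at its +y side: 52 mm along the book's +y from its origin, 17 mm up; this end goes against the stop when the spine faces the fence
- jig: The gluing jig, rigid and fixed to the table, left or right, on the side without the notebook. Origin: centre of its underside on the table, z up, x towards its fence (away from the robot, turned up to 17 degrees), y towards its stop block. The corner between fence and stop is open on the robot's side and on the -y side
- board: the jig's flat, waxed grey baseboard, 200 x 200 mm, its upper face 15 mm above the table; origin at the centre of the board's underside, 3 mm above the jig's origin. It is slick: the notebook slides on it with friction 0.2 to 0.3
- fence: the jig's long straight wooden fence on the board's far side: 190 mm along jig y, 18 mm thick, 30 mm high above the board (45 mm above the table). Origin at the centre of its foot; its working face looks to the jig's -x, at jig x = +80 mm
- stop: the jig's short wooden stop block, at right angles to the fence and touching it, at the +y end: 75 mm long along jig x (from x = +5 to +80 mm), 20 mm thick, 30 mm high above the board. Origin at the centre of its foot; its working face looks to the jig's -y, at jig y = +65 mm
- corner (a point): inner corner where the working faces of fence and stop meet, on the board's upper face: jig (80, 65, 15) mm
- folder: bystander: white bone folder, a flat smooth strip 140 x 20 x 6 mm, lying between the two working places, near the robot
- jar: bystander: white round glue jar with a steel lid, 54 mm diameter, 60 mm tall, between the two working places, farther out
- ledger: bystander: a larger, flatter grey book, 110 x 170 x 20 mm, lying at the far right corner of the mat
- rule: bystander: flat steel straightedge 35 x 300 x 5 mm lying at the back of the table
- weight: bystander: dark steel weight with a knob, 68 mm diameter, 60 mm tall, at the back of the table
- brush: bystander: paste brush lying at the right side (-y) of the working area
- awl: bystander: awl with a dark wooden handle lying at the left side (+y) of the working area
- cup: bystander: white cup, 70 mm diameter, 85 mm tall, at the far left of the mat
Not all that is in view belongs to the job. What is shaped like the book but red or turquoise is not meant.

How it is judged:
On the way:
1. the notebook is picked up clear of the table (height (world z) of book above 0.022 m and contact force between the fingers and book above 0.5 N), for 0.2 s.
At the end, for the whole second after the job is handed in: The fingers are still pushing the notebook (over 3 N); it presses the fence with over 3 N and the board with over 6 N (weight included), spine within 3 mm of the fence, end within 4 mm of the stop, flat on the board (3 mm, 0.05 rad), square to the fence (0.06 rad), still (contact force between book and fence above 3 N and contact force between book and board above 6 N and contact force between the fingers and book above 3 N and x of spine in the frame of jig between 0.077 and 0.083 m and y of head in the frame of jig between 0.061 and 0.069 m and z of book in the frame of jig between 0.012 and 0.018 m and angle between the x axis of book and the x axis of jig, either way round below 0.06 rad and angle between book's own z axis and vertical below 0.05 rad and linear speed of book below 0.01 m/s); the arm keeps its last pose, push and grip.
It fails at once if the fingers put more than 40 N on the notebook (contact force between the fingers and book above 40 N).
It fails at once if a bystander is moved by more than 30 mm (distance of any of folder, jar, ledger, rule, weight, brush, awl, cup from where it was at the start of the episode above 0.03 m).
It also fails if it takes over 54 s, if anything falls off the work surface, if the arm or the gripper's body presses on something with over 40 N, if the wrist force passes 120 N, or if a joint passes its speed limit or range.

## Working session

There is one attempt and no reset: what is moved stays moved. The work goes in short steps, Python scripts to look and compute and a tool call to move; the robot and the scene stay as the last step left them, time stands still between calls to the robot, and variables do not carry over. Pictures are saved under pics/ and viewed, at most 10 in all, crops included, and the job is handed in when it is done.

Besides the shell and the picture viewer there is one more tool, called after "Call:" in YAML: its name, and indented under it one key for each argument. drive_tool: Moves the arm, as the interface text tells. Its arguments: {"type":"object","properties":{"increments":{"type":"array"}},"required":["increments"]}

```bash
mkdir -p pics
cat > h.py <<'E'
import numpy as np, cv2
from workcell import *
def ray(p,uv,z):
    K,V=p["K"],p["view"];R,t=V[:3,:3],V[:3,3]
    c=-R.T@t; d=R.T@np.linalg.inv(K)@np.array([uv[0],uv[1],1.])
    return c+d*(z-c[2])/d[2]
def proj(p,X):
    X=np.atleast_2d(X);c=X@p["view"][:3,:3].T+p["view"][:3,3];q=c@p["K"].T
    return q[:,:2]/q[:,2:]
E
python3 - <<'E'
from h import *
for n in("top","scene"):
    p=camera(n);cv2.imwrite(f"pics/{n}0.png",cv2.resize(p["image"][...,::-1],None,fx=1.5,fy=1.5))
    c=-p["view"][:3,:3].T@p["view"][:3,3];print(n,c.round(3),p["K"][0,0])
    for q in("book","board","fence","stop","jig"):
        for s in silhouettes(q,p)[:3]:
            r=cv2.minAreaRect(np.argwhere(s["region"])[:,::-1].astype(np.float32))
            print(q,round(s["conf"],2),s["bbox"],int(s["region"].sum()),np.round(cv2.boxPoints(r),1).tolist())
print(get_obs())
E
```

```text
top [ 2.900e-01 -1.000e-03  1.301e+00] 426.87791260128785
book 0.89 [177.9, 182.2, 216.2, 209.9] 832 [[178.3000030517578, 184.0], [213.89999389648438, 182.6999969482422], [214.6999969482422, 205.89999389648438], [179.10000610351562, 207.1999969482422]]
book 0.88 [126.0, 177.1, 163.4, 214.8] 773 [[126.19999694824219, 206.60000610351562], [141.1999969482422, 176.60000610351562], [162.8000030517578, 187.39999389648438], [147.8000030517578, 217.39999389648438]]
book 0.75 [170.2, 222.2, 200.5, 259.4] 807 [[171.39999389648438, 256.20001220703125], [176.5, 221.3000030517578], [199.8000030517578, 224.8000030517578], [194.60000610351562, 259.6000061035156]]
board 0.81 [283.8, 149.7, 358.0, 226.6] 3658 [[282.1000061035156, 214.6999969482422], [293.29998779296875, 151.6999969482422], [358.8999938964844, 163.3000030517578], [347.79998779296875, 226.3000030517578]]
board 0.46 [174.0, 183.2, 216.1, 210.0] 841 [[178.0, 182.0], [214.0, 182.0], [214.0, 206.0], [178.0, 206.0]]
board 0.31 [283.4, 152.6, 355.7, 228.7] 4312 [[281.8999938964844, 214.0], [294.3999938964844, 148.60000610351562], [360.0, 161
[... 2589 characters left out ...]
]]
{'clock': 0.6, 'joint_pos': array([-1.18402142e+00,  2.40551651e-01,  4.99948066e-03,  1.33516044e+00,
        1.27510855e-05,  1.57081148e+00]), 'joint_vel': array([ 0.00198001, -0.00085568,  0.00110982, -0.00021353,  0.00029628,
       -0.00079772]), 'tau': array([-1.04296211e-05, -3.71974754e+01,  2.52570194e+01,  1.38345375e-03,
        3.32837523e-06,  1.47812781e-06]), 'eef_pos': array([ 0.18861127, -0.46307827,  0.23133044]), 'tool_rot': array([9.81360306e-01, 1.92176864e-01, 1.43013522e-05, 3.98518437e-05]), 'ft_force': array([ 0.278573  , -0.1682191 , -0.37060469]), 'ft_torque': array([-0.04243834,  0.02665997, -0.02581304]), 'grasp_force': 0.0, 'grip_width': 0.08537975167486599}
```

View pics/top0.png

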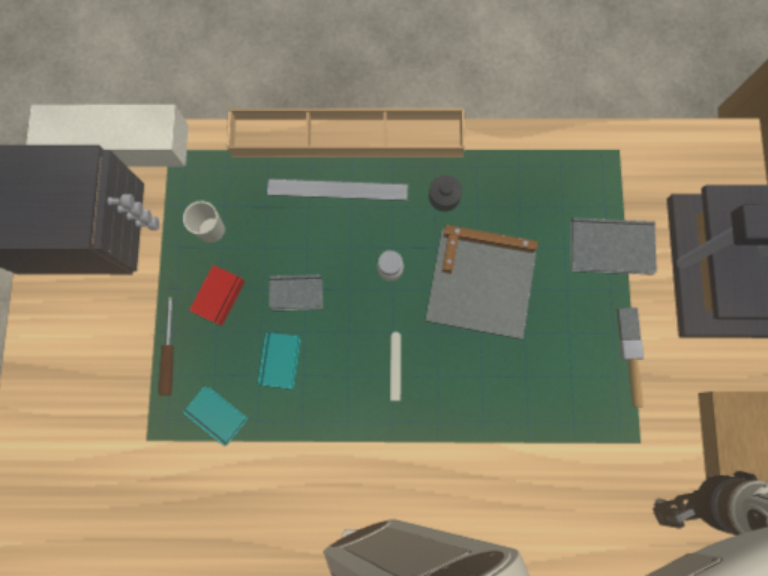

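View pics/scene0.png

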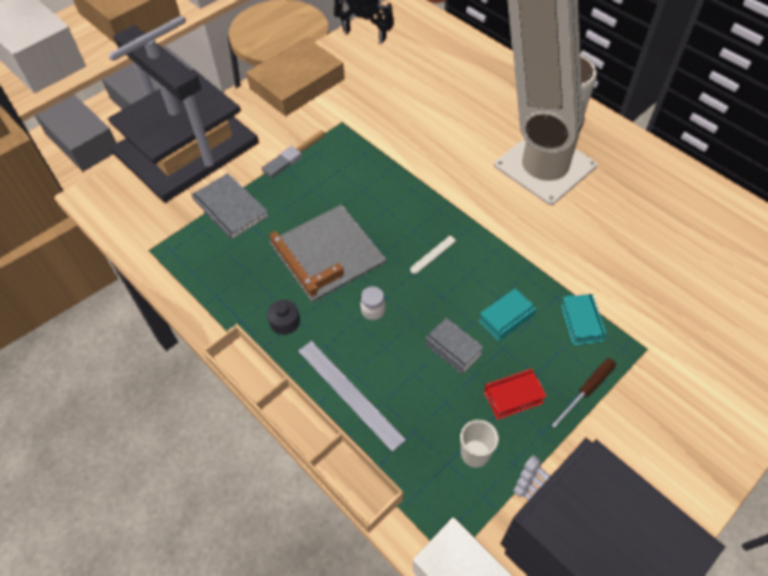

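The top view shows the grey notebook at about (295,292), with red and turquoise decoys around it. The jig is at about (485,283), with its fence on the far side and its stop on the left (+y). Next I fit the poses of both against their silhouettes in the two views.

```bash
cat >> h.py <<'E'
from scipy.optimize import minimize
def box(x0,x1,y0,y1,z0,z1): return np.array([[x,y,z] for x in(x0,x1) for y in(y0,y1) for z in(z0,z1)])
BOOK=[box(-.033,.033,-.052,.052,0,.034)]
JIG=[box(-.1,.1,-.1,.1,0.003,.015),box(.08,.098,-.095,.095,.015,.045),box(.005,.08,.065,.085,.015,.045)]
S=4
def world(q,P,z=0):
    c,s=np.cos(q[2]),np.sin(q[2]);return P@np.array([[c,-s,0],[s,c,0],[0,0,1]]).T+[q[0],q[1],z]
def render(p,q,parts,z=0):
    m=np.zeros((384*S,512*S),np.uint8)
    for P in parts:
        uv=(proj(p,world(q,P,z))+.5)*S-.5
        cv2.fillConvexPoly(m,cv2.convexHull(np.round(uv*16).astype(np.int32)),1,shift=4)
    return cv2.resize(m.astype(np.float32),(512,384),interpolation=cv2.INTER_AREA)
def fit(q0,parts,data,z=0):
    def cost(v):
        q=[v[0],v[1],v[2]/3*10];c=0
        for p,m in data:
            r=render(p,q,parts,z);c+=1-np.minimum(r,m).sum()/np.maximum(r,m).sum()
        return c
    v0=np.array([q0[0],q0[1],q0[2]*.3])
    for d in(.012,.004):
        r=minimize(cost,v0,method="Nelder-Mead",options=dict(initial_simplex=np.vstack([v0,v0+d*np.eye(3)]),xatol=1e-5,fatol=1e-6));v0=r.x
    return np.array([v0[0],v0[1],v0[2]/.3]),r.fun
def nearest(name,p,X):
    t=proj(p,X)[0];L=silhouettes(name,p)
    return min(L,key=lambda s:np.linalg.norm(np.argwhere(s["region"])[:,::-1].mean(0)-t))["region"].astype(np.float32)
E
python3 - <<'E'
from h import *
T=camera("top");C=camera("scene")
b0=ray(T,(196.5,195),.034);j0=ray(T,(321,188),.015);print(b0,j0)
for nm,X,parts in(("book",b0,BOOK),("jig",j0,JIG)):
    D=[(p,nearest(nm,p,X)) for p in(T,C)]
    for d in(D,D[:1],D[1:]):
        q,f=fit([X[0],X[1],0 if nm=="book" else -.2],parts,d);print(nm,q.round(4),np.degrees(q[2]).round(2),round(f,3))
    Q=fit([X[0],X[1],0 if nm=="book" else -.2],parts,D)[0]
    if nm=="book":bq=Q
    else: jq=Q
np.save("jq.npy",jq)
out=[]
for p in(T,C):
    for q,parts,w in((bq,BOOK,32),(jq,JIG,60)):
        c=proj(p,[q[0],q[1],.02])[0].astype(int);k=300/(2*w)
        im=p["image"][c[1]-w:c[1]+w,c[0]-w:c[0]+w,::-1];im=cv2.resize(im,(300,300),interpolation=cv2.INTER_CUBIC)
        for P in parts:
            h=cv2.convexHull(np.round((proj(p,world(q,P))+.5-(c-w))*k).astype(np.int32));cv2.polylines(im,[h],True,(0,255,255),1)
        out.append(im)
cv2.imwrite("pics/fit.png",np.vstack([np.hstack(out[:2]),np.hstack(out[2:])]))
E
```

```text
[0.5523778  0.19748435 0.034     ] [ 0.57927881 -0.18310651  0.015     ]
book [0.5568 0.1988 0.0284] 1.63 0.16
book [0.5558 0.1994 0.0243] 1.39 0.029
book [0.5598 0.1966 0.0222] 1.27 0.096
jig [ 0.5798 -0.1835 -0.1736] -9.95 0.086
jig [ 0.5789 -0.1816 -0.1896] -10.86 0.019
jig [ 0.5813 -0.187  -0.1881] -10.78 0.037
```

View pics/fit.png

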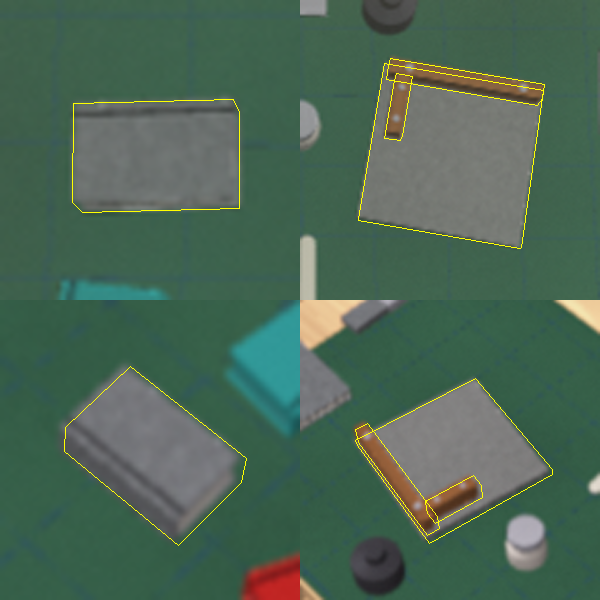

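The fits agree. The book is at about (557, 198) mm, yaw 1.4°, with the groove (spine) on the far +x side. The jig is at about (580, -184) mm, yaw -10.8°. I'm moving over the book now.

Call:
drive_tool:
  increments:
    - [[18.4,33,0],[0,0,3.46],1]
    - [[18.4,33,0],[0,0,3.46],1]
    - [[18.4,33,0],[0,0,3.46],1]
    - [[18.4,33,0],[0,0,3.46],1]
    - [[18.4,33,0],[0,0,3.46],1]
    - [[18.4,33,0],[0,0,3.46],1]
    - [[18.4,33,0],[0,0,3.46],1]
    - [[18.4,33,0],[0,0,3.46],1]

```text
clock: 1.57
eef_pos: [0.3363, -0.1975, 0.2316]
tool_rot: [0.906, 0.422, 0.0, 0.0]
ft_force: [0.4, 0.2, -0.3]
grip_width: 0.0853
grasp_force: 0.0
```

Call:
drive_tool:
  increments:
    - [[18.4,33,0],[0,0,3.46],1]
    - [[18.4,33,0],[0,0,3.46],1]
    - [[18.4,33,0],[0,0,3.46],1]
    - [[18.4,33,0],[0,0,3.46],1]
    - [[18.4,33,0],[0,0,3.46],1]
    - [[18.4,33,0],[0,0,3.46],1]
    - [[18.4,33,0],[0,0,3.46],1]
    - [[18.4,33,0],[0,0,3.46],1]

```text
clock: 2.23
eef_pos: [0.4836, 0.0669, 0.2315]
tool_rot: [0.779, 0.627, 0.0, 0.0]
ft_force: [0.8, -0.7, -0.4]
grip_width: 0.0857
grasp_force: 0.0
```

Call:
drive_tool:
  increments:
    - [[18.4,33,0],[0,0,3.46],1]
    - [[18.4,33,0],[0,0,3.46],1]
    - [[18.4,33,0],[0,0,3.46],1]
    - [[18.4,33,0],[0,0,3.46],1]
    - [[0,0,-40],[0,0,0],1]
    - [[0,0,-40],[0,0,0],1]
    - [[0,0,-20],[0,0,0],1]
    - [[0,0,0],[0,0,0],1]

```text
clock: 2.9
eef_pos: [0.5525, 0.196, 0.125]
tool_rot: [0.698, 0.716, -0.005, -0.003]
ft_force: [-1.0, -0.3, 0.7]
grip_width: 0.0852
grasp_force: 0.0
```

Call:
drive_tool:
  increments:
    - [[0,0,-30],[0,0,0],1]
    - [[0,0,-30],[0,0,0],1]
    - [[0,0,-25],[0,0,0],1]
    - [[0,0,0],[0,0,0],1]
    - [[0,0,0],[0,0,0],1]

```text
clock: 3.32
eef_pos: [0.5564, 0.1967, 0.0467]
tool_rot: [0.699, 0.715, -0.001, -0.0]
ft_force: [1.1, 0.3, 0.0]
grip_width: 0.0855
grasp_force: 0.0
```

Run:
```python
from h import *
T=camera("top");o=get_obs();print(o["eef_pos"],o["tool_rot"],o["ft_force"])
im=T["image"][150:240,150:250,::-1];cv2.imwrite("pics/d.png",cv2.resize(im,None,fx=6,fy=6))
```

```text
[0.55783355 0.1971979  0.04820271] [6.98753884e-01 7.15361332e-01 9.68903682e-04 4.85163965e-04] [ 0.84775763 -0.62657457 -0.06216558]
```

View pics/d.png

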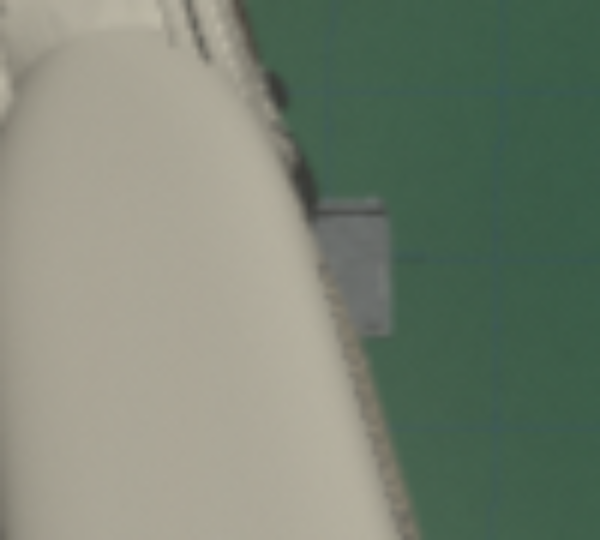

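The arm hides most of the book and only its right end shows at about (355,265). The alignment follows from the fit, so I'm descending and then closing in small steps.

Call:
drive_tool:
  increments:
    - [[0,0,-15],[0,0,0],1]
    - [[0,0,-15],[0,0,0],1]
    - [[0,0,-10],[0,0,0],1]
    - [[0,0,-5],[0,0,0],1]
    - [[0,0,-3],[0,0,0],1]
    - [[0,0,0],[0,0,0],1]
    - [[0,0,0],[0,0,0],1]

```text
clock: 3.95
eef_pos: [0.5573, 0.1972, -0.0008]
tool_rot: [0.699, 0.715, 0.001, 0.0]
ft_force: [1.0, -0.7, 0.2]
grip_width: 0.0853
grasp_force: 0.0
```

Call:
drive_tool:
  increments:
    - [[0,0,0],[0,0,0],0.92]
    - [[0,0,0],[0,0,0],0.88]
    - [[0,0,0],[0,0,0],0.84]
    - [[0,0,0],[0,0,0],0.82]
    - [[0,0,0],[0,0,0],0.82]

```text
clock: 4.37
eef_pos: [0.5567, 0.197, -0.0015]
tool_rot: [0.699, 0.715, 0.0, 0.0]
ft_force: [-0.2, -0.2, 0.1]
grip_width: 0.0697
grasp_force: 0.0
```

Call:
drive_tool:
  increments:
    - [[0,0,0],[0,0,0],0.8]
    - [[0,0,0],[0,0,0],0.79]
    - [[0,0,0],[0,0,0],0.78]
    - [[0,0,0],[0,0,0],0.78]

```text
clock: 4.7
eef_pos: [0.5579, 0.1971, -0.001]
tool_rot: [0.699, 0.715, 0.001, 0.001]
ft_force: [3.3, 0.4, 2.1]
grip_width: 0.0667
grasp_force: 1.6
```

Call:
drive_tool:
  increments:
    - [[0,0,0],[0,0,0],0.77]
    - [[0,0,0],[0,0,0],0.77]
    - [[0,0,0],[0,0,0],0.77]

```text
clock: 4.95
eef_pos: [0.5579, 0.1971, -0.001]
tool_rot: [0.699, 0.715, 0.001, 0.001]
ft_force: [5.2, -0.8, 4.0]
grip_width: 0.0661
grasp_force: 6.9
```

Call:
drive_tool:
  increments:
    - [[0,0,0],[0,0,0],0.765]
    - [[0,0,0],[0,0,0],0.765]
    - [[0,0,4],[0,0,0],0.765]
    - [[0,0,4],[0,0,0],0.765]

```text
clock: 5.28
eef_pos: [0.553, 0.1962, 0.0045]
tool_rot: [0.699, 0.716, -0.003, -0.002]
ft_force: [0.2, 0.7, -3.3]
grip_width: 0.0653
grasp_force: 17.7
```

Call:
drive_tool:
  increments:
    - [[0,0,6],[0,0,0],0.768]
    - [[0,0,10],[0,0,0],0.768]
    - [[0,0,15],[0,0,0],0.768]
    - [[0,0,15],[0,0,0],0.768]
    - [[0,0,15],[0,0,0],0.768]
    - [[0,0,0],[0,0,0],0.768]
    - [[0,0,0],[0,0,0],0.768]

```text
clock: 5.87
eef_pos: [0.557, 0.1973, 0.0683]
tool_rot: [0.699, 0.716, 0.001, 0.0]
ft_force: [0.7, -0.4, -3.6]
grip_width: 0.0657
grasp_force: 16.4
```

Run:
```python
from h import *
C=camera("scene");o=get_obs();print(o["eef_pos"],o["tool_rot"],o["ft_force"],o["grasp_force"])
c=proj(C,o["eef_pos"])[0].astype(int);im=C["image"][c[1]-50:c[1]+50,c[0]-60:c[0]+60,::-1];cv2.imwrite("pics/lift.png",cv2.resize(im,None,fx=5,fy=5))
```

```text
[0.55614433 0.19690449 0.06717957] [ 6.98612281e-01  7.15500391e-01 -1.98893643e-04 -1.79143626e-04] [-0.83520311  0.23195268 -2.28826038] 16.385023668408394
```

View pics/lift.png

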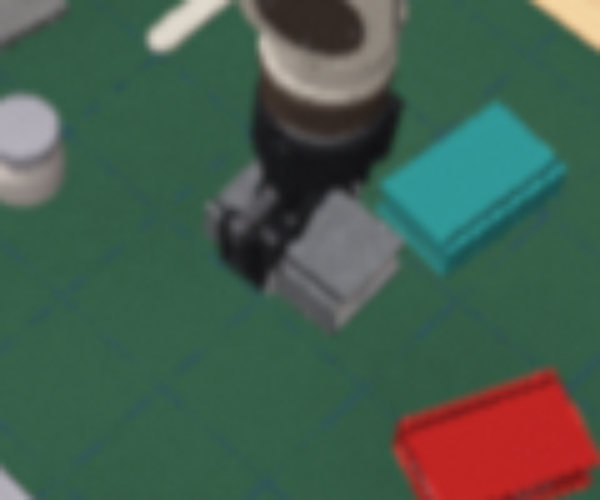

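The book is held level and clear of the table. I'm raising it, carrying it over the jar to the jig, and turning it by -12.2°.

Call:
drive_tool:
  increments:
    - [[0,0,30],[0,0,0],0.768]
    - [[0,0,30],[0,0,0],0.768]
    - [[1,-10,0],[0,0,-0.6],0.768]
    - [[2,-18,0],[0,0,-0.8],0.768]
    - [[3,-25,0],[0,0,-0.9],0.768]
    - [[3,-25,0],[0,0,-0.9],0.768]
    - [[3,-25,0],[0,0,-0.9],0.768]
    - [[3,-25,0],[0,0,-0.9],0.768]

```text
clock: 6.58
eef_pos: [0.5703, 0.0676, 0.1254]
tool_rot: [0.729, 0.684, -0.001, -0.001]
ft_force: [0.2, 0.2, -2.8]
grip_width: 0.0655
grasp_force: 16.4
```

Call:
drive_tool:
  increments:
    - [[3,-28,0],[0,0,-0.9],0.768]
    - [[3,-28,0],[0,0,-0.9],0.768]
    - [[3,-28,0],[0,0,-0.9],0.768]
    - [[3,-28,0],[0,0,-0.9],0.768]
    - [[3,-28,0],[0,0,-0.9],0.768]
    - [[3,-28,0],[0,0,-0.9],0.768]
    - [[3,-28,0],[0,0,-0.9],0.768]
    - [[3,-27,0],[0,0,-0.9],0.768]

```text
clock: 7.25
eef_pos: [0.5942, -0.1555, 0.1252]
tool_rot: [0.771, 0.637, -0.001, -0.001]
ft_force: [0.3, -0.5, -2.7]
grip_width: 0.0658
grasp_force: 16.4
```

Call:
drive_tool:
  increments:
    - [[2,-17,0],[0,0,-0.5],0.768]
    - [[0,-10,0],[0,0,-0.4],0.768]
    - [[0,0,0],[0,0,0],0.768]
    - [[0,0,0],[0,0,0],0.768]

```text
clock: 7.58
eef_pos: [0.5967, -0.1807, 0.126]
tool_rot: [0.776, 0.631, -0.0, -0.001]
ft_force: [0.8, 1.2, -1.7]
grip_width: 0.0658
grasp_force: 16.4
```

Run:
```python
from h import *
o=get_obs();q=o["tool_rot"];print(o["eef_pos"],q,np.degrees(2*np.arctan2(q[1],q[0]))-90,o["ft_force"],o["grasp_force"])
jq=np.array([.580,-.184,-.1885]);b=o["eef_pos"]
for n in("top","scene"):
    p=camera(n);X=np.array([b[0],b[1],b[2]+.03]);c=proj(p,X)[0]
    D=nearest("book",p,X);print(n,c,D.sum(),np.argwhere(D).mean(0)[::-1])
    if n=="scene":
        im=p["image"][130:230,150:270,::-1];cv2.imwrite("pics/carry.png",cv2.resize(im,None,fx=5,fy=5,interpolation=cv2.INTER_CUBIC))
```

```text
[ 0.59667648 -0.18072088  0.12600167] [ 7.75886879e-01  6.30870570e-01 -4.27704890e-04 -1.30057557e-03] -11.771150963009916 [ 0.819207    1.16684076 -1.72959771] 16.36426918208599
top [326.90794809 170.6758392 ] 209.0 [310.91866029 168.73684211]
scene [211.62155766 143.6861218 ] 478.0 [214.86192469 149.59623431]
```

View pics/carry.png

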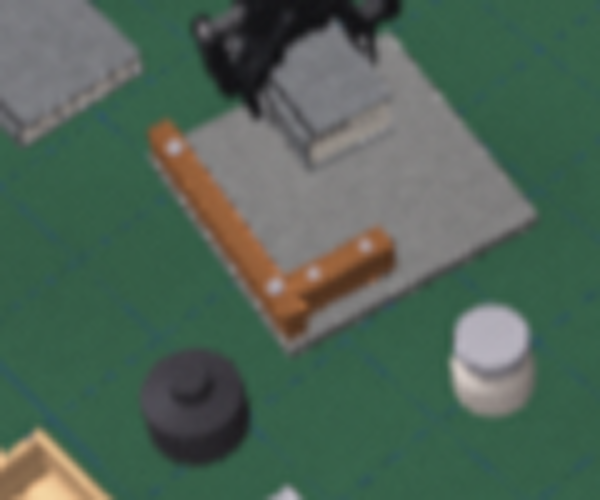

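The book's head end faces the stop, and the book is over the open board with clearance to the fence. I'm lowering it and correcting the yaw by 1°.

Call:
drive_tool:
  increments:
    - [[0,0,-20],[0,0,1],0.768]
    - [[0,0,-30],[0,0,0],0.768]
    - [[0,0,-30],[0,0,0],0.768]
    - [[0,0,-12],[0,0,0],0.768]
    - [[0,0,-6],[0,0,0],0.768]
    - [[0,0,0],[0,0,0],0.768]
    - [[0,0,0],[0,0,0],0.768]
    - [[0,0,0],[0,0,0],0.768]

```text
clock: 8.45
eef_pos: [0.5992, -0.1811, 0.0312]
tool_rot: [0.77, 0.638, 0.001, 0.001]
ft_force: [0.2, 0.2, -1.7]
grip_width: 0.0659
grasp_force: 16.4
```

Call:
drive_tool:
  increments:
    - [[0,0,-4],[0,0,0],0.768]
    - [[0,0,-4],[0,0,0],0.768]
    - [[0,0,-2],[0,0,0],0.768]
    - [[0,0,0],[0,0,0],0.768]

```text
clock: 8.78
eef_pos: [0.5972, -0.181, 0.0188]
tool_rot: [0.77, 0.638, -0.0, -0.0]
ft_force: [-0.3, 0.5, -1.7]
grip_width: 0.0659
grasp_force: 16.4
```

Call:
drive_tool:
  increments:
    - [[0,0,-2],[0,0,0],0.768]
    - [[0,0,-1],[0,0,0],0.768]
    - [[0,0,0],[0,0,0],0.768]
    - [[0,0,0],[0,0,0],0.768]

```text
clock: 9.12
eef_pos: [0.5975, -0.1811, 0.0162]
tool_rot: [0.77, 0.638, -0.0, -0.0]
ft_force: [-0.6, -0.4, -2.0]
grip_width: 0.0655
grasp_force: 16.4
```

Call:
drive_tool:
  increments:
    - [[0,0,-1],[0,0,0],0.768]
    - [[0,0,-1],[0,0,0],0.768]
    - [[0,0,0],[0,0,0],0.768]

```text
clock: 9.37
eef_pos: [0.5977, -0.1811, 0.0143]
tool_rot: [0.77, 0.638, 0.0, 0.0]
ft_force: [0.2, -1.0, -1.9]
grip_width: 0.0654
grasp_force: 16.3
```

Call:
drive_tool:
  increments:
    - [[0,0,-1],[0,0,0],0.768]
    - [[0,0,0],[0,0,0],0.768]
    - [[0,0,0],[0,0,0],0.768]

```text
clock: 9.62
eef_pos: [0.5978, -0.1811, 0.0142]
tool_rot: [0.77, 0.638, 0.0, 0.0]
ft_force: [-2.3, 0.5, 4.3]
grip_width: 0.0656
grasp_force: 16.2
```

Call:
drive_tool:
  increments:
    - [[0,0,-0.5],[0,0,0],0.768]
    - [[0,0,0],[0,0,0],0.768]
    - [[0,0,0],[0,0,0],0.768]

```text
clock: 9.87
eef_pos: [0.5978, -0.1811, 0.0141]
tool_rot: [0.77, 0.638, 0.0, 0.0]
ft_force: [-2.8, 0.8, 7.9]
grip_width: 0.0659
grasp_force: 16.2
```

The book touched down at the expected height, with a stiffness of about 7 N/mm. I'm easing off and sliding towards the stop along jig +y.

Call:
drive_tool:
  increments:
    - [[0,0,1],[0,0,0],0.768]
    - [[0.2,1,0],[0,0,0],0.768]
    - [[0.2,1,0],[0,0,0],0.768]
    - [[0.2,1,0],[0,0,0],0.768]
    - [[0,0,0],[0,0,0],0.768]

```text
clock: 10.28
eef_pos: [0.5989, -0.1784, 0.0142]
tool_rot: [0.77, 0.638, 0.0, 0.001]
ft_force: [-0.2, -2.4, 3.1]
grip_width: 0.0658
grasp_force: 16.6
```

Call:
drive_tool:
  increments:
    - [[0.2,1,0],[0,0,0],0.768]
    - [[0.2,1,0],[0,0,0],0.768]
    - [[0,0,0],[0,0,0],0.768]

```text
clock: 10.53
eef_pos: [0.5992, -0.1762, 0.0142]
tool_rot: [0.77, 0.638, 0.0, 0.001]
ft_force: [-0.3, -3.3, 3.3]
grip_width: 0.065
grasp_force: 16.7
```

Call:
drive_tool:
  increments:
    - [[0.2,1,0],[0,0,0],0.768]
    - [[0,0,0],[0,0,0],0.768]

```text
clock: 10.7
eef_pos: [0.5993, -0.1751, 0.0142]
tool_rot: [0.77, 0.638, 0.0, 0.0]
ft_force: [0.1, -2.8, 4.2]
grip_width: 0.0658
grasp_force: 16.8
```

Call:
drive_tool:
  increments:
    - [[0.2,1,0],[0,0,0],0.768]
    - [[0,0,0],[0,0,0],0.768]

```text
clock: 10.87
eef_pos: [0.5994, -0.1744, 0.0142]
tool_rot: [0.77, 0.638, 0.0, 0.001]
ft_force: [-0.7, -3.4, 4.4]
grip_width: 0.0652
grasp_force: 16.8
```

Call:
drive_tool:
  increments:
    - [[0.2,1,0],[0,0,0],0.768]
    - [[0,0,0],[0,0,0],0.768]

```text
clock: 11.03
eef_pos: [0.5993, -0.1744, 0.0141]
tool_rot: [0.77, 0.637, -0.001, 0.001]
ft_force: [-0.5, -6.0, 4.4]
grip_width: 0.0655
grasp_force: 16.8
```

Call:
drive_tool:
  increments:
    - [[0.2,1,0],[0,0,0],0.768]
    - [[0,0,0],[0,0,0],0.768]

```text
clock: 11.2
eef_pos: [0.5992, -0.1744, 0.0141]
tool_rot: [0.771, 0.637, -0.001, 0.002]
ft_force: [-1.8, -8.9, 4.7]
grip_width: 0.0657
grasp_force: 16.8
```

Call:
drive_tool:
  increments:
    - [[0.2,1,0],[0,0,0],0.768]
    - [[0,0,0],[0,0,0],0.768]

```text
clock: 11.37
eef_pos: [0.5992, -0.1743, 0.0142]
tool_rot: [0.771, 0.637, -0.002, 0.002]
ft_force: [-1.5, -10.9, 5.5]
grip_width: 0.0652
grasp_force: 16.7
```

Run:
```python
from h import *
p=camera("scene");im=p["image"][135:215,165:265,::-1];cv2.imwrite("pics/stop.png",cv2.resize(im,None,fx=7,fy=7,interpolation=cv2.INTER_CUBIC))
```

```text
(no output)
```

View pics/stop.png

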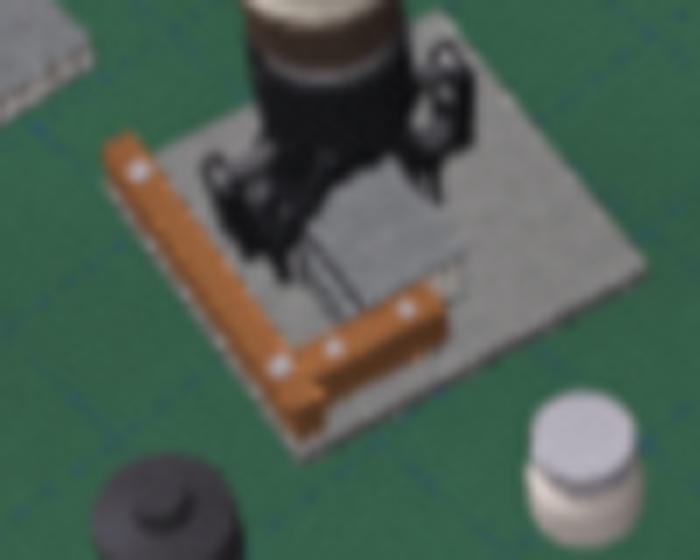

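The head reached the stop at TCP jig y = 13 mm, exactly as predicted. I'm relieving the side load, opening and lifting clear.

Call:
drive_tool:
  increments:
    - [[-0.5,-2.3,0],[0,0,0],0.768]
    - [[0,0,0],[0,0,0],0.78]
    - [[0,0,0],[0,0,0],0.82]
    - [[0,0,0],[0,0,0],0.9]
    - [[0,0,0],[0,0,0],0.96]
    - [[0,0,0],[0,0,0],0.96]

```text
clock: 11.92
eef_pos: [0.5986, -0.1725, 0.0131]
tool_rot: [0.77, 0.638, -0.0, -0.001]
ft_force: [-0.4, -0.2, 0.4]
grip_width: 0.0823
grasp_force: 0.0
```

Call:
drive_tool:
  increments:
    - [[0,0,10],[0,0,0],0.96]
    - [[0,0,20],[0,0,0],0.96]
    - [[0,0,35],[0,0,0],0.96]
    - [[0,0,35],[0,0,0],0.6]
    - [[0,0,20],[0,0,0],0.3]
    - [[0,0,0],[0,0,0],0]
    - [[0,0,0],[0,0,0],0]
    - [[0,0,0],[0,0,0],0]

```text
clock: 12.58
eef_pos: [0.5986, -0.173, 0.1334]
tool_rot: [0.77, 0.638, -0.0, -0.0]
ft_force: [-0.9, 0.3, -1.1]
grip_width: 0.0214
grasp_force: 0.0
```

Now I'm shutting the fingers, tilting 45° about jig y and backing off to the fore-edge side.

Call:
drive_tool:
  increments:
    - [[-8.5,1.4,0],[-1.2,-6.31,0],0]
    - [[-8.5,1.4,0],[-1.2,-6.31,0],0]
    - [[-8.5,1.4,0],[-1.2,-6.31,0],0]
    - [[-8.5,1.4,0],[-1.2,-6.31,0],0]
    - [[-8.5,1.4,0],[-1.2,-6.31,0],0]
    - [[-8.5,1.4,0],[-1.2,-6.31,0],0]
    - [[-8.5,1.4,0],[-1.2,-6.31,0],0]
    - [[0,0,0],[0,0,0],0]

```text
clock: 13.25
eef_pos: [0.5312, -0.1602, 0.1217]
tool_rot: [0.721, 0.596, 0.226, 0.271]
ft_force: [-2.1, 0.8, -3.9]
grip_width: 0.0001
grasp_force: 0.0
```

Call:
drive_tool:
  increments:
    - [[0,0,-10],[0,0,0],0]
    - [[0,0,-10],[0,0,0],0]
    - [[0,0,-10],[0,0,0],0]
    - [[0,0,0],[0,0,0],0]
    - [[0,0,0],[0,0,0],0]

```text
clock: 13.67
eef_pos: [0.5434, -0.1642, 0.101]
tool_rot: [0.719, 0.595, 0.23, 0.277]
ft_force: [-0.1, 0.0, -0.4]
grip_width: 0.0001
grasp_force: 0.0
```

Run:
```python
from h import *
from scipy.spatial.transform import Rotation as R
o=get_obs();print(o["eef_pos"],R.from_quat(o["tool_rot"]).as_matrix().round(3),o["ft_force"],o["grip_width"],o["joint_pos"].round(2))
p=camera("scene");im=p["image"][110:210,155:275,::-1];cv2.imwrite("pics/tilt.png",cv2.resize(im,None,fx=6,fy=6,interpolation=cv2.INTER_CUBIC))
X=np.array([.599,-.174,.03])
for n in("top","scene"):
    q=camera(n);m=nearest("book",q,X);f=fit([.599,-.174,-.188],BOOK,[(q,m)],.015);print(n,m.sum(),f)
```

```text
[ 0.54340026 -0.16420248  0.10100517] [[ 0.187  0.728  0.659]
 [ 0.982 -0.139 -0.125]
 [ 0.001  0.671 -0.742]] [-0.12483815  0.01170626 -0.35455693] 9.276879931675897e-05 [-0.35  0.16 -0.84 -0.16  0.11  1.45]
top 786.0 (array([ 0.59652292, -0.1719359 , -0.18924485]), np.float64(0.08668959140777588))
scene 541.0 (array([ 0.59974023, -0.17691643, -0.18577085]), np.float64(0.16923224925994873))
```

View pics/tilt.png

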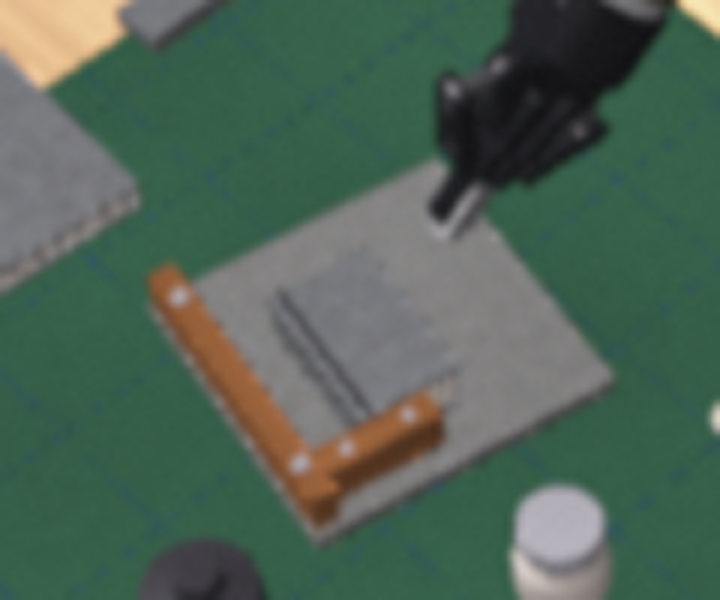

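The book lies flat against the stop, parallel to the fence, with the shut tilted fingers behind its fore-edge. I'm approaching the top fore-edge along the tool axis.

Call:
drive_tool:
  increments:
    - [[3,-0.5,-15],[0,0,0],0]
    - [[5,-0.8,-14],[0,0,0],0]
    - [[5.6,-0.8,-12],[0,0,0],0]
    - [[0,0,0],[0,0,0],0]
    - [[0,0,0],[0,0,0],0]

```text
clock: 14.33
eef_pos: [0.5573, -0.1665, 0.0613]
tool_rot: [0.718, 0.595, 0.23, 0.278]
ft_force: [-0.3, -0.4, -0.8]
grip_width: 0.0002
grasp_force: 0.0
```

Call:
drive_tool:
  increments:
    - [[2.6,-0.5,-3],[0,0,0],0]
    - [[2.6,-0.5,-3],[0,0,0],0]
    - [[1.3,-0.2,-1.5],[0,0,0],0]
    - [[0,0,0],[0,0,0],0]
    - [[0,0,0],[0,0,0],0]

```text
clock: 14.75
eef_pos: [0.5642, -0.1678, 0.0545]
tool_rot: [0.718, 0.594, 0.231, 0.279]
ft_force: [0.4, -0.7, 1.0]
grip_width: -0.0001
grasp_force: 0.0
```

Call:
drive_tool:
  increments:
    - [[1.3,-0.2,-1.5],[0,0,0],0]
    - [[0.7,-0.1,-0.8],[0,0,0],0]
    - [[0,0,0],[0,0,0],0]

```text
clock: 15.0
eef_pos: [0.5661, -0.1681, 0.0518]
tool_rot: [0.718, 0.594, 0.231, 0.279]
ft_force: [0.7, 0.3, 0.0]
grip_width: -0.0
grasp_force: 0.0
```

Call:
drive_tool:
  increments:
    - [[0.7,-0.1,-0.8],[0,0,0],0]
    - [[0.7,-0.1,-0.8],[0,0,0],0]
    - [[0,0,0],[0,0,0],0]

```text
clock: 15.25
eef_pos: [0.5675, -0.1683, 0.0502]
tool_rot: [0.718, 0.594, 0.231, 0.279]
ft_force: [0.1, -0.4, -0.0]
grip_width: 0.0
grasp_force: 0.0
```

Call:
drive_tool:
  increments:
    - [[0.7,-0.1,-0.8],[0,0,0],0]
    - [[0,0,0],[0,0,0],0]

```text
clock: 15.42
eef_pos: [0.5684, -0.1685, 0.0499]
tool_rot: [0.718, 0.594, 0.231, 0.279]
ft_force: [-2.0, 0.2, 2.6]
grip_width: -0.0001
grasp_force: 1.6
```

Contact is made with the force on the slant. I'm sliding the book along jig +x.

Call:
drive_tool:
  increments:
    - [[1,-0.2,0],[0,0,0],0]
    - [[1,-0.2,0],[0,0,0],0]
    - [[1,-0.2,0],[0,0,0],0]
    - [[0,0,0],[0,0,0],0]

```text
clock: 15.75
eef_pos: [0.5715, -0.1691, 0.0498]
tool_rot: [0.718, 0.594, 0.231, 0.279]
ft_force: [-1.5, 0.1, 4.3]
grip_width: 0.0002
grasp_force: 1.8
```

Call:
drive_tool:
  increments:
    - [[1,-0.2,0],[0,0,0],0]
    - [[1,-0.2,0],[0,0,0],0]
    - [[1,-0.2,0],[0,0,0],0]
    - [[0,0,0],[0,0,0],0]

```text
clock: 16.08
eef_pos: [0.5745, -0.1697, 0.0498]
tool_rot: [0.718, 0.594, 0.231, 0.279]
ft_force: [-1.8, 0.5, 4.4]
grip_width: 0.0002
grasp_force: 2.2
```

Run:
```python
from h import *
X=np.array([.604,-.174,.03])
for n in("top","scene"):
    q=camera(n);m=nearest("book",q,X);f=fit([.599,-.174,-.188],BOOK,[(q,m)],.015);print(n,m.sum(),f)
```

```text
top 660.0 (array([ 0.60332079, -0.17289396, -0.16511556]), np.float64(0.22692900896072388))
scene 523.0 (array([ 0.60480038, -0.18072046, -0.19482666]), np.float64(0.19304347038269043))
```

Call:
drive_tool:
  increments:
    - [[1.5,-0.28,0],[0,0,0],0]
    - [[1.5,-0.28,0],[0,0,0],0]
    - [[1.5,-0.28,0],[0,0,0],0]
    - [[1.5,-0.28,0],[0,0,0],0]
    - [[1.5,-0.28,0],[0,0,0],0]
    - [[1.5,-0.28,0],[0,0,0],0]
    - [[0,0,0],[0,0,0],0]

```text
clock: 16.87
eef_pos: [0.5834, -0.1713, 0.0497]
tool_rot: [0.718, 0.594, 0.231, 0.279]
ft_force: [-2.2, -0.2, 5.3]
grip_width: -0.0001
grasp_force: 2.2
```

Call:
drive_tool:
  increments:
    - [[1.5,-0.28,0],[0,0,0],0]
    - [[1.5,-0.28,0],[0,0,0],0]
    - [[1.5,-0.28,0],[0,0,0],0]
    - [[1.5,-0.28,0],[0,0,0],0]
    - [[1.5,-0.28,0],[0,0,0],0]
    - [[0,0,0],[0,0,0],0]

```text
clock: 17.37
eef_pos: [0.5909, -0.1728, 0.0498]
tool_rot: [0.718, 0.594, 0.231, 0.279]
ft_force: [-2.3, 0.8, 3.5]
grip_width: -0.0
grasp_force: 2.3
```

Call:
drive_tool:
  increments:
    - [[1,-0.19,0],[0,0,0],0]
    - [[1,-0.19,0],[0,0,0],0]
    - [[1,-0.19,0],[0,0,0],0]
    - [[1,-0.19,0],[0,0,0],0]
    - [[0,0,0],[0,0,0],0]

```text
clock: 17.78
eef_pos: [0.5948, -0.1735, 0.0497]
tool_rot: [0.718, 0.594, 0.231, 0.279]
ft_force: [-3.7, 0.1, 5.1]
grip_width: -0.0001
grasp_force: 2.8
```

Call:
drive_tool:
  increments:
    - [[1,-0.19,0],[0,0,0],0]
    - [[0.5,-0.1,0],[0,0,0],0]
    - [[0,0,0],[0,0,0],0]

```text
clock: 18.03
eef_pos: [0.5962, -0.1738, 0.0497]
tool_rot: [0.718, 0.594, 0.231, 0.279]
ft_force: [-2.4, 0.1, 5.6]
grip_width: 0.0003
grasp_force: 3.1
```

Call:
drive_tool:
  increments:
    - [[0.5,-0.1,0],[0,0,0],0]
    - [[0.5,-0.1,0],[0,0,0],0]
    - [[0,0,0],[0,0,0],0]

```text
clock: 18.28
eef_pos: [0.5972, -0.174, 0.0497]
tool_rot: [0.718, 0.594, 0.231, 0.279]
ft_force: [-3.3, 0.1, 5.8]
grip_width: -0.0001
grasp_force: 3.2
```

Call:
drive_tool:
  increments:
    - [[0.5,-0.1,0],[0,0,0],0]
    - [[0.5,-0.1,0],[0,0,0],0]
    - [[0,0,0],[0,0,0],0]

```text
clock: 18.53
eef_pos: [0.5982, -0.1742, 0.0497]
tool_rot: [0.718, 0.594, 0.231, 0.279]
ft_force: [-2.7, 0.3, 5.9]
grip_width: -0.0005
grasp_force: 3.2
```

Call:
drive_tool:
  increments:
    - [[0.5,-0.1,0],[0,0,0],0]
    - [[0.5,-0.1,0],[0,0,0],0]
    - [[0,0,0],[0,0,0],0]

```text
clock: 18.78
eef_pos: [0.5992, -0.1743, 0.0497]
tool_rot: [0.718, 0.594, 0.231, 0.279]
ft_force: [-2.7, 0.6, 5.6]
grip_width: -0.0003
grasp_force: 3.2
```

Call:
drive_tool:
  increments:
    - [[0.5,-0.1,0],[0,0,0],0]
    - [[0,0,0],[0,0,0],0]

```text
clock: 18.95
eef_pos: [0.5993, -0.1744, 0.0496]
tool_rot: [0.718, 0.594, 0.231, 0.279]
ft_force: [-4.8, 1.0, 7.6]
grip_width: 0.0
grasp_force: 4.6
```

The fence was reached at x ≈ 599.3, where the force rises and the motion stops. I'm checking the stop gap before pressing.

Run:
```python
from h import *
a=[]
for n,(u,v) in(("top",(323,178)),("scene",(208,170))):
    p=camera(n);a.append(cv2.resize(p["image"][v-35:v+35,u-28:u+28,::-1],(400,500),interpolation=cv2.INTER_CUBIC))
cv2.imwrite("pics/home.png",np.hstack(a))
```

```text
(no output)
```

View pics/home.png

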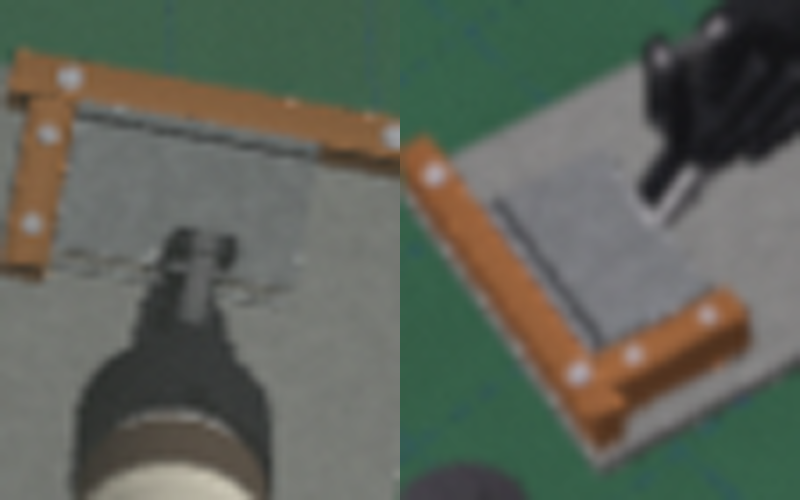

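The spine lies on the fence and the head is at the stop, square and flat. I'm pressing in on the slant.

Call:
drive_tool:
  increments:
    - [[0.5,-0.1,-0.1],[0,0,0],0]
    - [[0.5,-0.1,-0.1],[0,0,0],0]
    - [[0,0,0],[0,0,0],0]

```text
clock: 19.3
eef_pos: [0.5996, -0.1744, 0.0495]
tool_rot: [0.718, 0.594, 0.231, 0.278]
ft_force: [-10.5, 2.0, 13.0]
grip_width: -0.0003
grasp_force: 8.6
```

Call:
drive_tool:
  increments:
    - [[0.5,-0.1,0],[0,0,0],0]
    - [[0,0,0],[0,0,0],0]
    - [[0,0,0],[0,0,0],0]

```text
clock: 19.55
eef_pos: [0.5997, -0.1744, 0.0495]
tool_rot: [0.718, 0.595, 0.231, 0.278]
ft_force: [-13.8, 2.7, 15.6]
grip_width: -0.0001
grasp_force: 10.2
```

Call:
drive_tool:
  increments:
    - [[0,0,0.3],[0,0,0],0]
    - [[0,0,0],[0,0,0],0]
    - [[0,0,0],[0,0,0],0]
    - [[0,0,0],[0,0,0],0]
    - [[0,0,0],[0,0,0],0]
    - [[0,0,0],[0,0,0],0]

```text
clock: 20.05
eef_pos: [0.5997, -0.1743, 0.0495]
tool_rot: [0.718, 0.595, 0.23, 0.278]
ft_force: [-11.8, 1.5, 12.5]
grip_width: -0.0003
grasp_force: 9.0
```

Run:
```python
from h import *
o=get_obs();print(o["eef_pos"],o["ft_force"]);print(job_done())
```

```text
[ 0.5996697  -0.17432305  0.04947494] [-11.7602846    1.47434421  12.52119938]
the job is handed in; nothing more can be done
None
```

I handed the job in at 20 s with the notebook flat in the jig, spine on the fence and head at the stop, the fingers pressing about 12 N towards the fence and 12.5 N down; the judge's verdict was not shown.

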